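# Sort tested transformers into their trays and scrap the broken one

### The arm

A 7-joint arm with a two-finger parallel gripper is mounted at the origin on the work surface. World frame = base frame: x ahead of the robot, y to its left, z up, the work surface at z = 0. Lengths are in m, angles in rad, forces in N, time in s.
With the tool pointing down it reaches from about 0.35 to 0.9 m from the base axis. Payload 8.1 kg.
Tool frame: the origin (TCP) lies midway between the tips of the shut fingers; the grasp point (between the pads) lies 19 mm behind it; z points along the fingers, y is the line along which they close (so a half turn about z gives the same grasp; the last joint's range is limited). The gripper opens to 92 mm and grips with 3 to 60 N. Pads are 19 mm wide; open, the fingers measure 130 mm over their backs; the gripper's body (75 mm by 190 mm) begins 47 mm behind the grasp point.
Start: joints at [-1.246, 0.434, 0.025, 1.573, -0.012, 1.134, -0.075], TCP at [0.259, 0.569, 0.227] pointing down, gripper open.
Joint ranges: [-2.62, 2.62], [-0.44, 2.09], [-1.27, 1.32], [0.08, 2.57], [-1.32, 4.46], [0.12, 2], [-2.74, 2.74]. Speed limits (rad/s): [2.22, 2.22, 3.01, 3.01, 3.14, 3.14, 3.14].

### API

Orientations are given as a rotation vector (axis times angle).
In Python, from cell import arm gives the robot as it stands.
- The arm moves only by the tool carry_out, never from a script. Its arguments are lists of equal length, an entry for each row: "claw": the finger opening in cm, from 0 to 9.18; "delta_pos": the shift along the tool's x, y, z in cm, a list of three; "angular": the turn, a rotation vector about the tool's x, y, z in rad, a list of three. In form: {"claw": [claw, ...], "delta_pos": [[dx, dy, dz], ...], "angular": [[ax, ay, az], ...]}. A call has 1 to 20 rows; each row shifts and turns the commanded pose from where the row before left it, along the tool's axes as they then stand; what a row does not reach is not made up. A row lasts 1/10 s, in which the tool goes at most 50 mm and 8.59 degrees, less where a joint would pass 70% of its speed; a pose out of reach is approached as far as the arm can. A call with a gripper value outside its range is refused whole. The fingers move at their own pace and stop on an object; "force" is the grip in N (left out, the last holds). Time passes only in rows, so rows that do not move let the fingers close. It gives the time, the measured TCP pose, the force, the opening and the grip force at its end, in the units of the state.
- arm.observe(): the state, without advancing time (a new reading comes with each control period).
- arm.get_image(name): name is "side" or "top" or "wrist"; returns a dict with "frame" (420x560x3 uint8, red, green, blue), "mtx" (3x3 intrinsics, pixels), "T" (4x4, takes a point from camera to world coordinates). Camera axes: x right, y down, z forward; pixel columns grow to the right and rows downward; lengths in m; the calibration is good to about 2 mm. A picture is of the moment at which its call begins. There is no depth.
- arm.sign_off(): hands the job in; it is judged then, once.
Trained networks look in a picture, given as the dict that the camera call returned (one of the last four; its "shot" number tells which), for a name from the list of things; names that differ only in an ending like _2 or _b are one class to them, and where a whole thing is asked for, a point or a joint stands for the part that bears it (a point fixed in the world has none). Each returns a list of dicts, best first, with "conf" (0 to 1); they miss things now and then, are a little off and sometimes report something else, mostly with a low value. They report only what shows in the picture. A call takes as long as a camera call. They do not tell look-alikes from the thing itself.
- arm.look_for(label, picture): "centre" ([column, row] as shares, 0 to 1, of the picture: columns of its width, rows of its height, amid what is visible of it).
- arm.trace(label, picture): "region" (420x560 bool, what is visible of it) and "centre" ([column, row] as shares, 0 to 1, of the picture: columns of its width, rows of its height, amid what is visible of it).
- arm.place_of(label, picture): "centre" ([column, row] as shares, 0 to 1, of the picture: columns of its width, rows of its height: a listed point, or the origin of a listed thing).
The state is a dict: "clock": time; "joints": joint angles; "dq": joint speeds; "joint_efforts": joint torques, N m; "position": TCP position; "ee_rot": TCP orientation; "force": force on the tool from outside, world axes, zero at the start; "ft_torque": the same for the moment, N m; "width": opening from 0.0 (shut) to 1.0 (fully open); "gripper_force": force on a finger pad.
Only numpy, scipy, OpenCV 4.12 (cv2) and the standard library are available. Lean on these libraries where they do the work, as an engineer would, in place of code of your own. Each camera call takes 0.05 s, during which the arm holds its last target. There are 200 camera calls.

### The job

Four transformers lie among the other parts on the mat. Put each of the three sound ones upright into the empty pocket of the tray that holds its own size, turned the same way as its neighbour (either way round) and set down gently, not dropped. Push the one with the broken core through the sprung flap into the reject box, so that it lies inside and the flap is shut again.

Things in the scene. Friction and masses are not known exactly. Their poses are not given: they have to be found in the camera images.
- transformer_large: Large sound transformer, upright on the mat: black core forming a closed frame, its bar right across the top, round a yellow winding on a white bobbin. 56 mm wide (y) over the flat core legs, 44 deep (x), 60 high, about 250 g. Origin: centre of its underside, z up. Grasp across the legs (y), fingertips 12 mm above the underside to clear the tray walls. Mat top z = 2 mm.
- transformer_medium: Medium sound transformer, upright on the mat: black core forming a closed frame, its bar right across the top, round a yellow winding on a white bobbin. 42 mm wide (y) over the flat core legs, 34 deep (x), 47 high, about 120 g. Origin: centre of its underside, z up. Grasp across the legs (y), fingertips 12 mm above the underside to clear the tray walls. Mat top z = 2 mm.
- transformer_small: Small sound transformer, upright on the mat: black core forming a closed frame, its bar right across the top, round a yellow winding on a white bobbin. 32 mm wide (y) over the flat core legs, 26 deep (x), 36 high, about 60 g. Origin: centre of its underside, z up. Grasp across the legs (y), fingertips 12 mm above the underside to clear the tray walls. Mat top z = 2 mm.
- transformer_broken: Broken transformer, upright on the mat, medium type but the upper half of its black core has snapped off: no bar crosses the top, the white bobbin lies bare. 42 mm wide (y) over the leg stumps, which end 26 mm up; 34 deep (x), 41 high, about 80 g. Origin: centre of its underside, z up. Grasp across the stumps (y), fingertips 6 mm above the underside.
- tray_large: Fixed black tray of two equal pockets; the farther holds a fixed large transformer (top 63 mm up), the nearer is empty. Origin: centre of the EMPTY pocket at the tray's underside, z up, x to the filled pocket's centre 60 mm away. Pocket 56 mm (x) by 68 mm (y), floor 3 mm and wall tops 10 mm up, walls 4 mm thick. Transformers stand with their width along tray y.
- tray_medium: Fixed black tray of two equal pockets; the farther holds a fixed medium transformer (top 50 mm up), the nearer is empty. Origin: centre of the EMPTY pocket at the tray's underside, z up, x to the filled pocket's centre 50 mm away. Pocket 46 mm (x) by 54 mm (y), floor 3 mm and wall tops 10 mm up, walls 4 mm thick. Transformers stand with their width along tray y.
- tray_small: Fixed black tray of two equal pockets; the farther holds a fixed small transformer (top 39 mm up), the nearer is empty. Origin: centre of the EMPTY pocket at the tray's underside, z up, x to the filled pocket's centre 42 mm away. Pocket 38 mm (x) by 44 mm (y), floor 3 mm and wall tops 10 mm up, walls 4 mm thick. Transformers stand with their width along tray y.
- reject_box: Fixed grey steel box 150 mm (x) by 180 (y), 120 high, closed but for an 88 (x) by 140 (y) mm opening in the middle of its top, filled by a bare metal flap. Origin: centre of its underside, z up, x from the lock side near the robot to the hinge side, y along the hinge (at x = +44, z = 119 mm). Hollow inside, floor 3 mm up.
- flap (a joint): Reject box flap: 0 rad shut and level, to 1.4 as it swings down inside. Its spring takes 2 N at mid-opening, 3 N far down; a part's weight alone does not open it. Push it down with the held part in mid-opening, fingers apart along the hinge; fingertips 52 mm below the box top keep it at about 1 rad and the part, let go (fingers 70 mm apart), slides off. It shuts by itself.
Not all that is in view belongs to the job. Leave any pink or turquoise look-alike of the transformer_large alone.

How it is judged:
By the outcome, as a careful person would: the job done as asked, in the order asked, and still so for the second after the job is handed in, with the robot touching nothing.
It also fails if it takes over 109 s, if anything falls off the work surface, if the arm or the gripper's body presses on something with over 40 N, if the wrist force passes 120 N, or if a joint passes its speed limit or range.

## Working session

There is one attempt and no reset: what is moved stays moved. The work goes in short steps, Python scripts to look and compute and a tool call to move; the robot and the scene stay as the last step left them, time stands still between calls to the robot, and variables do not carry over. Pictures are saved under pics/ and viewed, at most 14 in all, crops included, and the job is handed in when it is done.

Besides the shell and the picture viewer there is one more tool, called after "Request:" as a command line: name --argument value ..., lists and objects as JSON in quotes. carry_out: Moves the arm, as the interface text tells. Its arguments: {"type":"object","properties":{"claw":{"type":"array","items":{"type":"number"}},"delta_pos":{"type":"array","items":{"type":"array","items":{"type":"number"}}},"angular":{"type":"array","items":{"type":"array","items":{"type":"number"}}},"force":{"type":"number"}},"required":["claw","delta_pos","angular"]}

```bash
mkdir -p pics; ls; cat > h.py <<'E'
import numpy as np,cv2
from scipy.spatial.transform import Rotation as R
from cell import arm
def ray(p,c,z):
    "pixel shares -> world point on plane z"
    u=np.array([c[0]*560,c[1]*420,1]); d=p['T'][:3,:3]@np.linalg.solve(p['mtx'],u); o=p['T'][:3,3]
    return o+d*(z-o[2])/d[2]
def proj(p,X):
    q=np.linalg.inv(p['T'])@np.append(X,1); v=p['mtx']@q[:3]; return v[:2]/v[2]
def save(p,n,s=1.4): cv2.imwrite('pics/'+n,cv2.resize(p['frame'][:,:,::-1],None,fx=s,fy=s))
E
python3 - <<'E'
from h import *
s=arm.observe(); print(s)
for n in('top','side'):
    p=arm.get_image(n); save(p,n+'1.png'); print(n,p['T'].round(3).tolist())
    for l in ['transformer_large','transformer_medium','transformer_small','transformer_broken','tray_large','tray_medium','tray_small','reject_box']:
        print(l,[(round(d['conf'],2),(np.array(d['centre'])*[560,420]).round().tolist(),ray(p,d['centre'],0.002).round(3)[:2].tolist()) for d in arm.place_of(l,p)])
E
```

```text
pics
{'clock': 0.0, 'joints': array([-1.24561555,  0.43525986,  0.02496747,  1.57413965, -0.01159321,
        1.13396304, -0.07510623]), 'dq': array([ 0.00167809,  0.00120824,  0.00030404,  0.00042118, -0.0014148 ,
        0.00122524, -0.00010502]), 'joint_efforts': array([ 7.28765499e-04, -6.67855024e+01,  9.85124074e-01, -3.14451599e+01,
       -6.05428079e-02,  4.26883483e-02,  1.56073493e-04]), 'position': array([0.25911766, 0.56817867, 0.22590553]), 'ee_rot': array([-6.66908297e-01, -3.06978915e+00,  2.53395703e-03]), 'force': array([-0.38846124,  0.25169235,  0.45968549]), 'ft_torque': array([-0.01195862,  0.00835316,  0.01984472]), 'gripper_force': 0.0, 'width': 0.994898369412571}
top [[0.008, -0.992, 0.125, 0.317], [-1.0, -0.005, 0.024, -0.042], [-0.023, -0.126, -0.992, 1.353], [0.0, 0.0, 0.0, 1.0]]
transformer_large [(0.93, [160.0, 222.0], [0.444, 0.333]), (0.89, [151.0, 268.0], [0.313, 0.354]), (0.87, [193.0, 258.0], [0.343, 0.234]), (0.71, [160.0, 191.0], [0.535, 0.337])]
transformer_medium [(0.56, [302.0, 156.0], [0.64, -0.071]), (0.51, [242.0, 161.0], [0.622, 0.102])]
tr
[... 356 characters left out ...]
4, -0.366])]
side [[0.952, -0.2, 0.234, 0.246], [-0.307, -0.645, 0.7, -0.727], [0.011, -0.737, -0.675, 0.792], [0.0, 0.0, 0.0, 1.0]]
transformer_large [(0.92, [203.0, 187.0], [0.35, 0.254]), (0.63, [185.0, 171.0], [0.314, 0.346]), (0.62, [228.0, 165.0], [0.442, 0.338]), (0.6, [257.0, 160.0], [0.533, 0.337])]
transformer_medium [(0.64, [249.0, 193.0], [0.467, 0.193])]
transformer_small [(0.69, [251.0, 228.0], [0.437, 0.057]), (0.6, [225.0, 165.0], [0.433, 0.337])]
transformer_broken [(0.88, [280.0, 277.0], [0.458, -0.116])]
tray_large [(0.92, [313.0, 202.0], [0.624, 0.103])]
tray_medium [(0.82, [347.0, 244.0], [0.647, -0.069])]
tray_small [(0.64, [292.0, 170.0], [0.616, 0.256])]
reject_box []
```

View pics/top1.png

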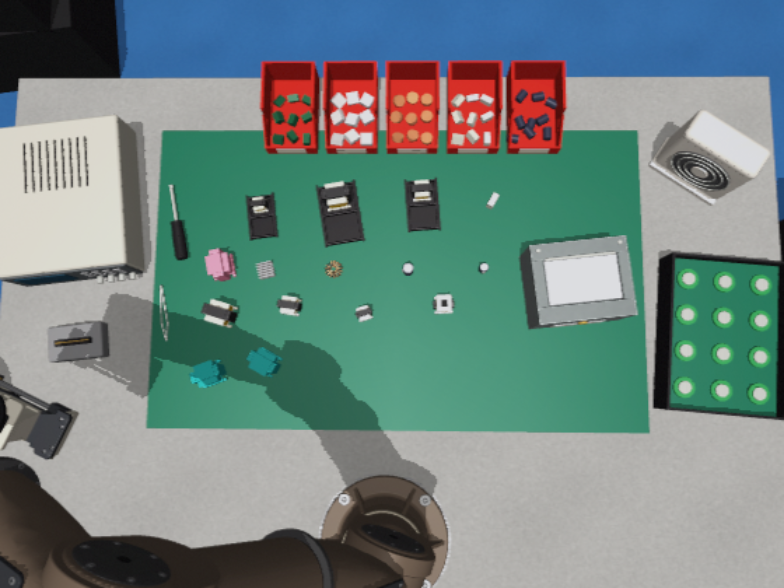

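View pics/side1.png

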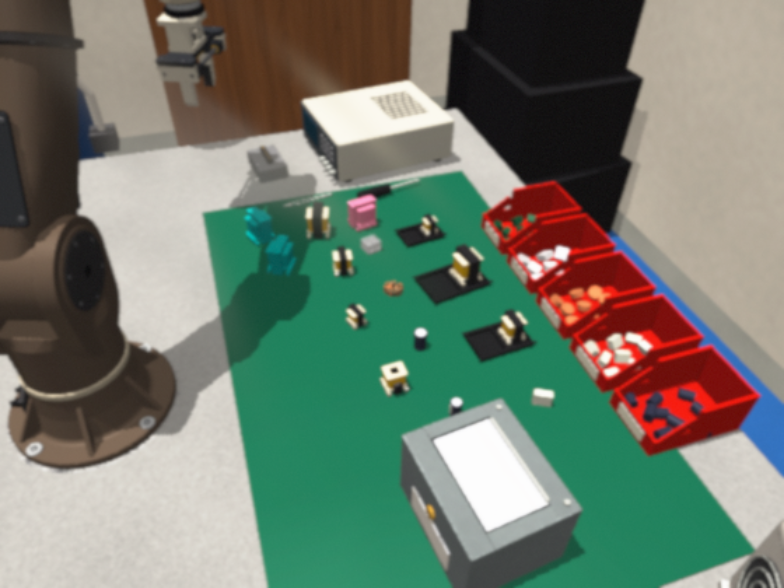

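```bash
cat >> h.py <<'E'
def plan(X,yaw=None,s=None):
    "tool-frame shift (cm) to TCP world X; turn about tool z so that tool y points along world angle yaw (mod pi)"
    s=s or arm.observe(); M=R.from_rotvec(s['ee_rot']).as_matrix()
    if yaw is not None:
        cur=np.arctan2(M[1,1],M[0,1]); d=(cur-yaw+np.pi/2)%np.pi-np.pi/2
        print('pos',s['position'].round(4),'toolY yaw',cur.round(3),'turn z',d.round(3),'q7',s['joints'][6].round(2),'tilt',M[:2,2].round(3))
        M=M@R.from_rotvec([0,0,d]).as_matrix()
    print('shift after turn cm',(100*M.T@(np.array(X)-s['position'])).round(2))
E
python3 - <<'E'
from h import *
plan([.47,.2,.35],np.pi/2)
p=arm.get_image('wrist'); s=arm.observe()
M=np.eye(4);M[:3,:3]=R.from_rotvec(s['ee_rot']).as_matrix();M[:3,3]=s['position']
print((np.linalg.inv(M)@p['T']).round(3).tolist(),p['mtx'].round(0).tolist())
t=arm.get_image('top'); cv2.imwrite('pics/crop1.png',cv2.resize(t['frame'][120:280,110:350,::-1],None,fx=3.3,fy=3.3,interpolation=cv2.INTER_CUBIC))
E
```

```text
pos [0.2593 0.5687 0.2267] toolY yaw 1.143 turn z -0.428 q7 -0.08 tilt [0. 0.]
shift after turn cm [-21.07 -36.87 -12.33]
[[-0.0, -0.959, -0.285, 0.078], [1.0, -0.0, 0.0, -0.0], [-0.0, -0.285, 0.959, -0.158], [0.0, 0.0, 0.0, 1.0]] [[321.0, 0.0, 285.0], [0.0, 321.0, 204.0], [0.0, 0.0, 1.0]]
```

View pics/crop1.png

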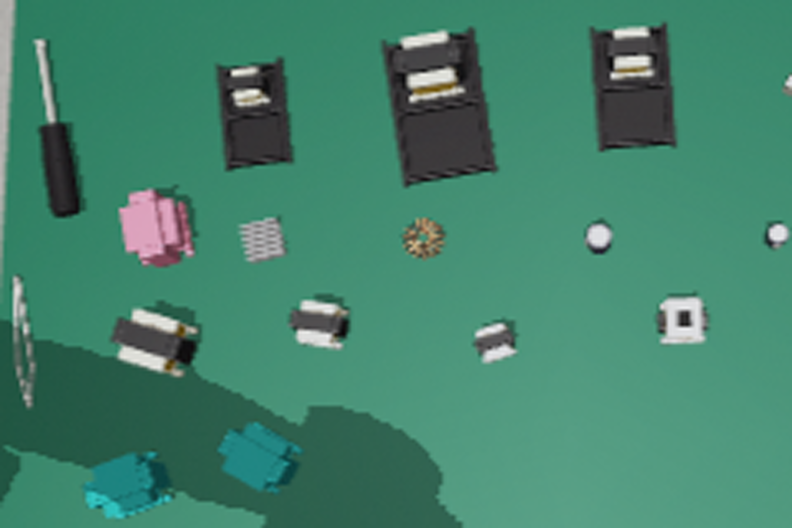

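Request:
carry_out --claw '[9.1,9.1,9.1,9.1,9.1,9.1,9.1,9.1,9.1,9.1,9.1,9.1,9.1,9.1,9.1,9.1,9.1,9.1,9.1,9.1]' --delta_pos '[[0,0,0],[0,0,0],[0,0,0],[0,0,0],[-1.5,-2.5,-1],[-1.5,-2.5,-1],[-1.5,-2.5,-1],[-1.5,-2.5,-1],[-1.5,-2.5,-1],[-1.5,-2.5,-1],[-1.5,-2.5,-1],[-1.5,-2.5,-1],[-1.5,-2.5,-1],[-1.5,-2.5,-1],[-1.5,-2.5,-1],[-1.5,-2.5,-1],[-1.5,-2.5,0],[-1.5,-2.5,0],[0,0,0],[0,0,0]]' --angular '[[0,0,-0.11],[0,0,-0.11],[0,0,-0.11],[0,0,-0.1],[0,0,0],[0,0,0],[0,0,0],[0,0,0],[0,0,0],[0,0,0],[0,0,0],[0,0,0],[0,0,0],[0,0,0],[0,0,0],[0,0,0],[0,0,0],[0,0,0],[0,0,0],[0,0,0]]'

```text
clock: 3.0
position: [0.4702, 0.2188, 0.3468]
ee_rot: [-0.001, 3.142, 0.001]
force: [-0.1, 0.4, 0.4]
width: 0.991
gripper_force: 0.0
```

```bash
python3 - <<'E'
from h import *
p=arm.get_image('wrist'); save(p,'w1.png')
for l,h in [('transformer_large',.002),('transformer_medium',.002),('transformer_small',.002),('transformer_broken',.002),('tray_large',0.002),('tray_medium',.002),('tray_small',.002),('reject_box',.002)]:
    print(l,[(round(d['conf'],2),(np.array(d['centre'])*[560,420]).round().tolist(),ray(p,d['centre'],h).round(3)[:2].tolist()) for d in arm.place_of(l,p)])
plan([.44,.335,.2],np.pi/2)
E
```

```text
transformer_large [(0.88, [358.0, 202.0], [0.538, 0.337]), (0.69, [297.0, 72.0], [0.341, 0.236]), (0.64, [361.0, 140.0], [0.439, 0.335]), (0.61, [377.0, 51.0], [0.313, 0.35])]
transformer_medium [(0.7, [269.0, 153.0], [0.459, 0.194])]
transformer_small [(0.91, [173.0, 142.0], [0.442, 0.046])]
transformer_broken [(0.86, [70.0, 154.0], [0.46, -0.117])]
tray_large [(0.77, [209.0, 245.0], [0.615, 0.09])]
tray_medium [(0.57, [116.0, 258.0], [0.639, -0.072])]
tray_small [(0.56, [308.0, 247.0], [0.619, 0.258]), (0.19, [266.0, 151.0], [0.456, 0.189])]
reject_box [(0.49, [307.0, 249.0], [0.622, 0.255]), (0.33, [362.0, 139.0], [0.437, 0.337])]
pos [0.4699 0.2195 0.3468] toolY yaw 1.574 turn z 0.003 q7 1.06 tilt [0. 0.]
shift after turn cm [ 2.99 11.55 14.68]
```

View pics/w1.png

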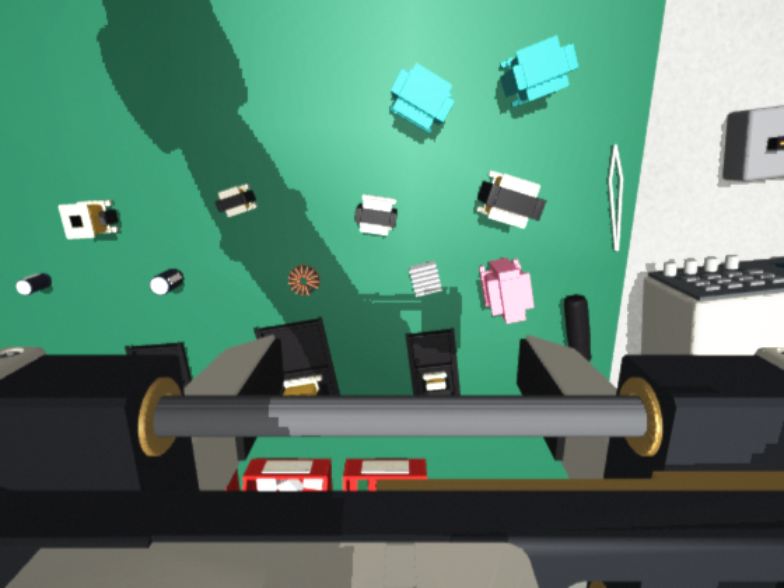

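Request:
carry_out --claw '[9.1,9.1,9.1,9.1,9.1,9.1,9.1,9.1]' --delta_pos '[[-0.8,1.9,2.4],[-0.8,1.9,2.4],[-0.8,1.9,2.4],[-0.8,1.9,2.4],[-0.8,1.9,2.4],[-0.8,1.9,2.4],[0,0,0],[0,0,0]]' --angular '[[0,0,0],[0,0,0],[0,0,0],[0,0,0],[0,0,0],[0,0,0],[0,0,0],[0,0,0]]'

```text
clock: 4.25
position: [0.5175, 0.3331, 0.2023]
ee_rot: [0.004, -3.141, 0.002]
force: [0.1, -0.7, 0.7]
width: 0.992
gripper_force: 0.0
```

```bash
cat >> h.py <<'E'
def bar(p,label,ztop,near):
    "whole-thing mask -> dark top bar: centre and world yaw of its long axis, at height ztop"
    ds=arm.trace(label,p); 
    d=min(ds,key=lambda d:np.hypot(*(ray(p,d['centre'],ztop/2)[:2]-near)))
    m=cv2.dilate(d['region'].astype(np.uint8),np.ones((5,5)))>0
    g=p['frame'].max(2); k=(m&(g<110)).astype(np.uint8); k=cv2.morphologyEx(k,cv2.MORPH_OPEN,np.ones((3,3)))
    res=[]
    for kk,nm in((k,'dark'),(d['region'].astype(np.uint8),'all')):
        c=max(cv2.findContours(kk,0,2)[0],key=cv2.contourArea)[:,0,:]
        W=np.array([ray(p,[(u+.5)/560,(v+.5)/420],ztop)[:2] for u,v in c],np.float32)*1000
        r=cv2.minAreaRect(W); b=cv2.boxPoints(r); e=[b[1]-b[0],b[2]-b[1]]; e=max(e,key=np.linalg.norm)
        print(label,nm,'conf',round(d['conf'],2),'centre mm',np.round(r[0],1),'size',np.round(r[1],1),'long axis yaw',round(float(np.arctan2(e[1],e[0])%np.pi),3))
    f=p['frame'].copy(); f[cv2.Canny(k*255,50,100)>0]=(255,0,0); return f
E
python3 - <<'E'
from h import *
p=arm.get_image('wrist'); f=bar(p,'transformer_large',.062,[.44,.335])
print(p['T'][:3,3].round(3),[ray(p,d['centre'],.002).round(4) for d in arm.place_of('transformer_large',p)])
cv2.imwrite('pics/w2.png',cv2.resize(f[:260,130:430,::-1],None,fx=2.3,fy=2.3))
E
```

```text
transformer_large dark conf 0.66 centre mm [452.5 354.3] size [ 8.3 15.6] long axis yaw 2.174
transformer_large all conf 0.66 centre mm [439.2 332.7] size [56.5 43.5] long axis yaw 1.273
[0.44  0.333 0.36 ] [array([0.4384, 0.3341, 0.002 ]), array([0.5355, 0.3387, 0.002 ]), array([0.3407, 0.2384, 0.002 ])]
```

View pics/w2.png

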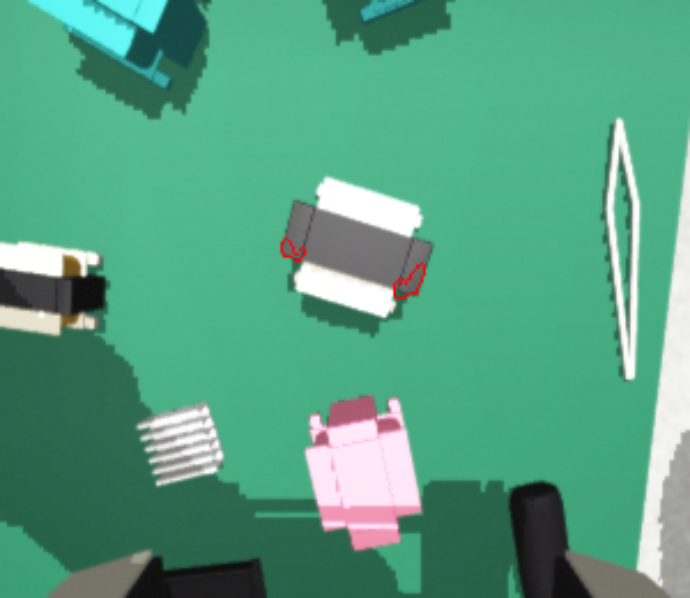

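```bash
python3 - <<'E'
from h import *
plan([.439,.333,.014],1.273)
E
```

```text
pos [0.5184 0.3326 0.2041] toolY yaw 1.572 turn z 0.299 q7 0.95 tilt [0.002 0.001]
shift after turn cm [ 7.63 -2.32 19.  ]
```

Request:
carry_out --claw '[9.1,9.1,9.1,9.1,9.1,9.1,9.1,9.1,9.1,9.1,9.1,9.1]' --delta_pos '[[0,0,0],[0,0,0],[0,0,0],[2,-0.6,2],[2,-0.6,2],[2,-0.6,2],[1.6,-0.5,2],[0,0,2],[0,0,1],[0,0,0],[0,0,0],[0,0,0]]' --angular '[[0,0,0.1],[0,0,0.1],[0,0,0.1],[0,0,0],[0,0,0],[0,0,0],[0,0,0],[0,0,0],[0,0,0],[0,0,0],[0,0,0],[0,0,0]]'

```text
clock: 5.6
position: [0.4394, 0.3339, 0.0939]
ee_rot: [0.467, 3.105, 0.002]
force: [0.2, 0.5, 0.9]
width: 0.989
gripper_force: 0.0
```

```bash
python3 - <<'E'
from h import *
plan([.439,.333,.014],1.273)
E
```

```text
pos [0.4394 0.3339 0.0939] toolY yaw 1.272 turn z -0.001 q7 0.6 tilt [0.002 0.001]
shift after turn cm [ 0.03 -0.11  7.99]
```

Request:
carry_out --claw '[9.1,9.1,9.1,9.1,9.1,9.1,9.1,5,5,5,5,5,5,5,5,5]' --delta_pos '[[0,-0.1,1.5],[0,0,1.5],[0,0,1.5],[0,0,1.5],[0,0,1.5],[0,0,0.5],[0,0,0],[0,0,0],[0,0,0],[0,0,0],[0,0,0],[0,0,0],[0,0,0],[0,0,0],[0,0,0],[0,0,0]]' --angular '[[0,0,0],[0,0,0],[0,0,0],[0,0,0],[0,0,0],[0,0,0],[0,0,0],[0,0,0],[0,0,0],[0,0,0],[0,0,0],[0,0,0],[0,0,0],[0,0,0],[0,0,0],[0,0,0]]' --force 20

```text
clock: 7.2
position: [0.4382, 0.3327, 0.013]
ee_rot: [0.466, 3.107, 0.0]
force: [-0.9, -0.5, 5.5]
width: 0.611
gripper_force: 20.0
```

Request:
carry_out --claw '[5,5,5,5,5,5,5,5,5,5,5,5,5,5,5,5,5,5,5]' --delta_pos '[[0,0,-1],[0,0,-2],[0,0,-3],[0,0,-3],[0,0,-3],[-2.6,-1.2,-0.5],[-2.6,-1.2,-0.5],[-2.6,-1.2,-0.5],[-2.6,-1.2,-0.5],[-2.6,-1.2,-0.5],[-2.6,-1.2,-0.5],[-2.6,-1.2,-0.5],[-2.6,-1.2,-0.5],[-2.6,-1.2,-0.5],[-2.6,-1.2,-0.5],[-2.6,-1.2,0],[-2.6,-1.2,0],[0,0,0],[0,0,0]]' --angular '[[0,0,0],[0,0,0],[0,0,0],[0,0,0],[0,0,0],[0,0,0],[0,0,0],[0,0,0],[0,0,0],[0,0,0],[0,0,0],[0,0,0],[0,0,0],[0,0,0],[0,0,0],[0,0,0],[0,0,0],[0,0,0],[0,0,0]]'

```text
clock: 9.1
position: [0.6938, 0.1025, 0.1824]
ee_rot: [-0.468, -3.105, 0.001]
force: [-0.6, -0.3, -3.1]
width: 0.607
gripper_force: 20.0
```

```bash
cat >> h.py <<'E'
def tray(p,label,half,zt=.012):
    "tray mask -> empty pocket centre and yaw of tray x; only the near edge is free of the neighbour's parallax"
    for d in arm.trace(label,p)[:2]:
        c=max(cv2.findContours(d['region'].astype(np.uint8),0,2)[0],key=cv2.contourArea)[:,0,:]
        W=np.array([ray(p,[(u+.5)/560,(v+.5)/420],zt)[:2] for u,v in c],np.float32)*1000
        r=cv2.minAreaRect(W); b=cv2.boxPoints(r); e=[b[1]-b[0],b[2]-b[1]]; a=max(e,key=lambda v:abs(v[0])); a=a/np.linalg.norm(a)*np.sign(a[0])
        b=b[np.argsort(b[:,0])]; o=b[:2].mean(0)+a*half
        print(label,'conf',round(d['conf'],2),'size',np.round(r[1],1),'pocket mm',np.round(o,1),'yaw y',round(float(np.arctan2(a[1],a[0])+np.pi/2),3))
    f=p['frame'].copy(); m=d['region'] ; f[cv2.Canny(m.astype(np.uint8)*255,50,100)>0]=(255,0,0); 
    print('place_of',[ray(p,d['centre'],.002).round(4) for d in arm.place_of(label,p)]); return f
E
python3 - <<'E'
from h import *
p=arm.get_image('wrist'); print(p['T'][:3,3].round(3)); f=tray(p,'tray_large',32)
save(dict(frame=f),'w3.png')
tray(arm.get_image('top'),'tray_large',32)
E
```

```text
[0.62  0.125 0.34 ]
tray_large conf 0.73 size [130.9  83.8] pocket mm [616.4  92.2] yaw y 1.739
place_of [array([0.6181, 0.0892, 0.002 ])]
tray_large conf 0.78 size [128.4  44.5] pocket mm [617.6  73.6] yaw y 1.686
place_of [array([0.6225, 0.1008, 0.002 ])]
```

View pics/w3.png

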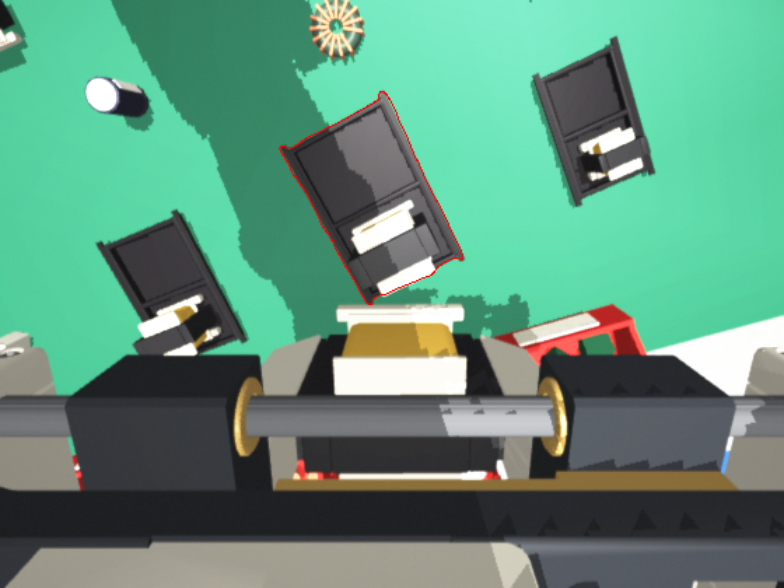

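```bash
python3 - <<'E'
from h import *
p=arm.get_image('wrist')
for n,half,pts in [('L',32,[(282,148),(383,94),(462,259),(370,302)]),('S',23,[(534,77),(616,41),(653,172),(577,204)]),('M',27,[(98,242),(179,213),(244,340)])]:
    W=np.array([ray(p,[u/784,v/588],.012)[:2]*1000 for u,v in pts]); print(n,W.round(1).tolist())
    a=W[2]-W[1]; ya=np.arctan2(a[1],a[0]); w=W[1]-W[0]; yw=np.arctan2(w[1],w[0])-np.pi/2
    a=a/np.linalg.norm(a); print('len',np.linalg.norm(W[2]-W[1]).round(1),'wid',np.linalg.norm(w).round(1),'yaw x by side,end',ya.round(3),yw.round(3),'pocket',(W[:2].mean(0)+a*half).round(1))
plan([.618,.09,.19],1.57+.16)
E
```

```text
L [[592.5, 49.3], [579.8, 127.5], [706.4, 149.5], [718.6, 72.9]]
len 128.5 wid 79.2 yaw x by side,end 0.172 0.161 pocket [617.7  93.9]
S [[599.4, 227.6], [593.9, 283.7], [684.8, 295.4], [691.3, 239.6]]
len 91.7 wid 56.4 yaw x by side,end 0.128 0.098 pocket [619.5 258.6]
M [[614.9, -105.5], [612.8, -38.9], [719.5, -32.4]]
len 106.9 wid 66.6 yaw x by side,end 0.061 0.03 pocket [640.8 -70.6]
pos [0.6937 0.1042 0.1829] toolY yaw 1.274 turn z -0.456 q7 1.14 tilt [-0.  0.]
shift after turn cm [ 7.7  -0.2  -0.71]
```

Request:
carry_out --claw '[5,5,5,5,5,5,5,5,5,5,5,5]' --delta_pos '[[0,0,0],[0,0,0],[0,0,0],[0,0,0],[1.5,0,1.5],[1.5,0,1.5],[1.5,0,1.5],[1.5,0,1.5],[1.5,0,1.5],[0,0,0],[0,0,0],[0,0,0]]' --angular '[[0,0,-0.116],[0,0,-0.116],[0,0,-0.116],[0,0,-0.116],[0,0,0],[0,0,0],[0,0,0],[0,0,0],[0,0,0],[0,0,0],[0,0,0],[0,0,0]]'

```text
clock: 10.65
position: [0.6217, 0.0914, 0.1089]
ee_rot: [-0.261, 3.128, 0.001]
force: [0.6, 0.3, -1.5]
width: 0.608
gripper_force: 20.0
```

```bash
python3 - <<'E'
from h import *
plan([.619,.095,.016],1.738)
p=arm.get_image('wrist'); save(p,'w4.png')
E
```

```text
pos [0.6217 0.0914 0.1089] toolY yaw 1.737 turn z -0.001 q7 1.54 tilt [0.002 0.001]
shift after turn cm [0.23 0.4  9.29]
```

View pics/w4.png

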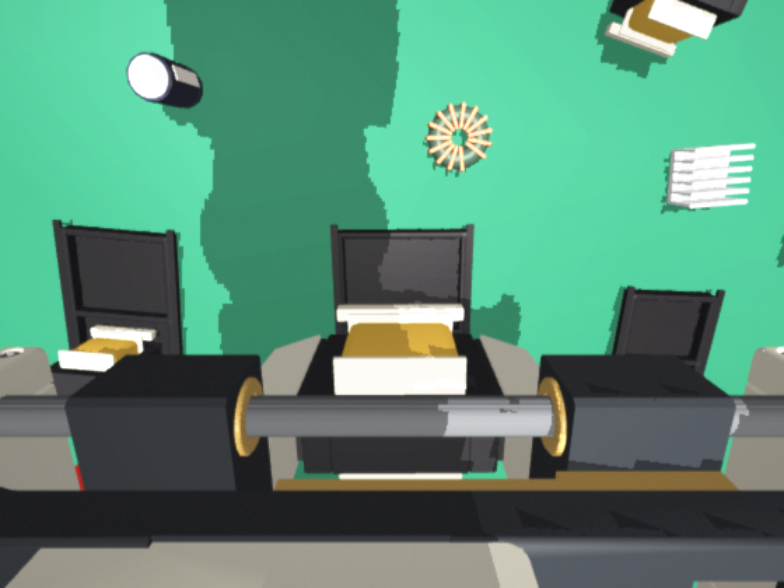

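```bash
python3 - <<'E'
from h import *
p=arm.get_image('wrist'); s=arm.observe(); M=R.from_rotvec(s['ee_rot']).as_matrix()
for px in [(332,228),(472,228),(402,231),(402,235)]:
    w=ray(p,[px[0]/784,px[1]/588],.012); print(w.round(4),(100*M.T@(w-s['position'])).round(2))
E
```

```text
[0.5925 0.0476 0.012 ] [ 3.6  -3.83  9.66]
[0.5793 0.1262 0.012 ] [3.6  4.14 9.66]
[0.5876 0.0872 0.012 ] [3.43 0.15 9.66]
[0.5898 0.0876 0.012 ] [3.2  0.15 9.66]
```

Request:
carry_out --claw '[5,5,5,5,5,5,5,5,5,5,5]' --delta_pos '[[0.3,0.2,1],[0,0,1.5],[0,0,1.5],[0,0,1.5],[0,0,1.5],[0,0,1],[0,0,0.5],[0,0,0.3],[0,0,0.2],[0,0,0],[0,0,0]]' --angular '[[0,0,0],[0,0,0],[0,0,0],[0,0,0],[0,0,0],[0,0,0],[0,0,0],[0,0,0],[0,0,0],[0,0,0],[0,0,0]]'

```text
clock: 11.85
position: [0.6172, 0.0925, 0.0183]
ee_rot: [-0.26, 3.13, 0.0]
force: [-0.4, -0.2, -2.3]
width: 0.61
gripper_force: 20.0
```

Request:
carry_out --claw '[5,5,5,5]' --delta_pos '[[0,0,0.1],[0,0,0.1],[0,0,0],[0,0,0]]' --angular '[[0,0,0],[0,0,0],[0,0,0],[0,0,0]]'

```text
clock: 12.25
position: [0.6171, 0.0925, 0.016]
ee_rot: [-0.261, 3.13, 0.0]
force: [-0.5, -0.3, 1.0]
width: 0.61
gripper_force: 20.0
```

Request:
carry_out --claw '[8,8,8,8,8,8,8,8,8,8,8,8,8,8,8,8,8,8]' --delta_pos '[[0,0,0],[0,0,0],[0,0,0],[0,0,0],[0,0,-1],[0,0,-2],[0,0,-4],[0,0,-4],[0,0,-4],[0,0,0],[0,0,0],[2,2.6,-0.7],[2,2.6,-0.7],[2,2.6,-0.7],[2,2.6,-0.7],[0,0,0],[0,0,0],[0,0,0]]' --angular '[[0,0,0],[0,0,0],[0,0,0],[0,0,0],[0,0,0],[0,0,0],[0,0,0],[0,0,0],[0,0,0],[0,0,0.08],[0,0,0.09],[0,0,0],[0,0,0],[0,0,0],[0,0,0],[0,0,0],[0,0,0],[0,0,0]]'

```text
clock: 14.05
position: [0.5378, 0.1957, 0.194]
ee_rot: [0.008, 3.141, -0.001]
force: [0.5, -0.6, -0.1]
width: 0.867
gripper_force: 0.0
```

```bash
python3 - <<'E'
from h import *
p=arm.get_image('wrist'); print(p['T'][:3,3].round(3)); f=bar(p,'transformer_medium',.049,[.46,.195]); save(dict(frame=f),'w5.png')
print([ray(p,d['centre'],.002).round(4) for d in arm.place_of('transformer_medium',p)])
E
```

```text
[0.46  0.196 0.352]Traceback (most recent call last):
  File "<stdin>", line 2, in <module>
  File "h.py", line 27, in bar
    c=max(cv2.findContours(kk,0,2)[0],key=cv2.contourArea)[:,0,:]
      ~~~^^^^^^^^^^^^^^^^^^^^^^^^^^^^^^^^^^^^^^^^^^^^^^^^^
ValueError: max() iterable argument is empty
```

```bash
sed -i "s/((k,'dark'),(d\['region'\]/((d['region']/; s/astype(np.uint8),'all')):/astype(np.uint8),'all'),):/" h.py; python3 - <<'E'
from h import *
p=arm.get_image('wrist'); f=bar(p,'transformer_medium',.049,[.46,.195]); save(p,'w5.png')
print([ray(p,d['centre'],.002).round(4) for d in arm.place_of('transformer_medium',p)])
E
```

```text
transformer_medium all conf 0.78 centre mm [456.1 194.4] size [41.6 33.2] long axis yaw 1.42
[array([0.4546, 0.1955, 0.002 ])]
```

View pics/w5.png

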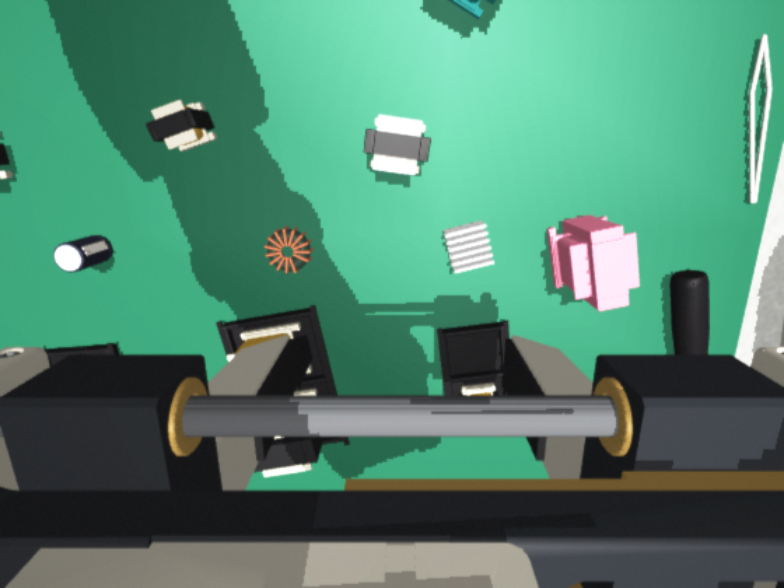

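Request:
carry_out --claw '[8,8,8,8,8,8,8,8,8,8]' --delta_pos '[[0,0,0],[0,0,0],[2,-0.35,2.5],[2,-0.35,2.5],[2,-0.35,2.5],[2.1,-0.3,2.5],[0,0,1],[0,0,0],[0,0,0],[0,0,0]]' --angular '[[0,0,0.07],[0,0,0.076],[0,0,0],[0,0,0],[0,0,0],[0,0,0],[0,0,0],[0,0,0],[0,0,0],[0,0,0]]'

```text
clock: 15.3
position: [0.4568, 0.1957, 0.0847]
ee_rot: [0.236, 3.131, 0.002]
force: [0.5, -0.2, -0.6]
width: 0.873
gripper_force: 0.0
```

```bash
python3 - <<'E'
from h import *
plan([.456,.1945,.014],1.42)
E
```

```text
pos [0.4568 0.1957 0.0847] toolY yaw 1.42 turn z 0.0 q7 0.96 tilt [0.002 0.001]
shift after turn cm [ 0.07 -0.14  7.07]
```

Request:
carry_out --claw '[8,8,8,8,8,8,8,3.6,3.6,3.6,3.6,3.6,3.6,3.6,3.6,3.6,3.6]' --delta_pos '[[0.1,-0.1,1.5],[0,0,1.5],[0,0,1.5],[0,0,1.5],[0,0,0.6],[0,0,0.4],[0,0,0],[0,0,0],[0,0,0],[0,0,0],[0,0,0],[0,0,0],[0,0,0],[0,0,0],[0,0,0],[0,0,0],[0,0,0]]' --angular '[[0,0,0],[0,0,0],[0,0,0],[0,0,0],[0,0,0],[0,0,0],[0,0,0],[0,0,0],[0,0,0],[0,0,0],[0,0,0],[0,0,0],[0,0,0],[0,0,0],[0,0,0],[0,0,0],[0,0,0]]' --force 15

```text
clock: 17.0
position: [0.4541, 0.1947, 0.0138]
ee_rot: [0.235, 3.133, 0.0]
force: [-1.0, -0.5, 4.1]
width: 0.457
gripper_force: 15.0
```

Request:
carry_out --claw '[3.6,3.6,3.6,3.6,3.6,3.6,3.6,3.6,3.6,3.6,3.6,3.6,3.6,3.6,3.6,3.6,3.6,3.6,3.6]' --delta_pos '[[0,0,-1],[0,0,-2],[0,0,-3],[0,0,-4],[0,0,-4],[0,0,0],[-1.7,-2.7,0],[-1.7,-2.7,0],[-1.7,-2.7,0],[-1.7,-2.8,0],[-1.7,-2.8,0],[-1.8,-2.8,0],[-1.8,-2.8,0],[-1.8,-2.8,0],[-1.7,-2.7,0],[-1.7,-2.7,1.5],[0,0,2],[0,0,0],[0,0,0]]' --angular '[[0,0,0],[0,0,0],[0,0,0],[0,0,0],[0,0,-0.1],[0,0,-0.105],[0,0,0],[0,0,0],[0,0,0],[0,0,0],[0,0,0],[0,0,0],[0,0,0],[0,0,0],[0,0,0],[0,0,0],[0,0,0],[0,0,0],[0,0,0]]'

```text
clock: 18.9
position: [0.6412, -0.0696, 0.1188]
ee_rot: [0.088, -3.139, -0.001]
force: [-0.2, 0.3, -1.9]
width: 0.455
gripper_force: 15.0
```

```bash
python3 - <<'E'
from h import *
plan([.6425,-.0708,.017],1.625)
p=arm.get_image('wrist'); save(p,'w6.png')
E
```

```text
pos [ 0.6412 -0.0696  0.1188] toolY yaw 1.627 turn z 0.002 q7 1.73 tilt [-0.001  0.001]
shift after turn cm [-0.13 -0.14 10.18]
```

View pics/w6.png

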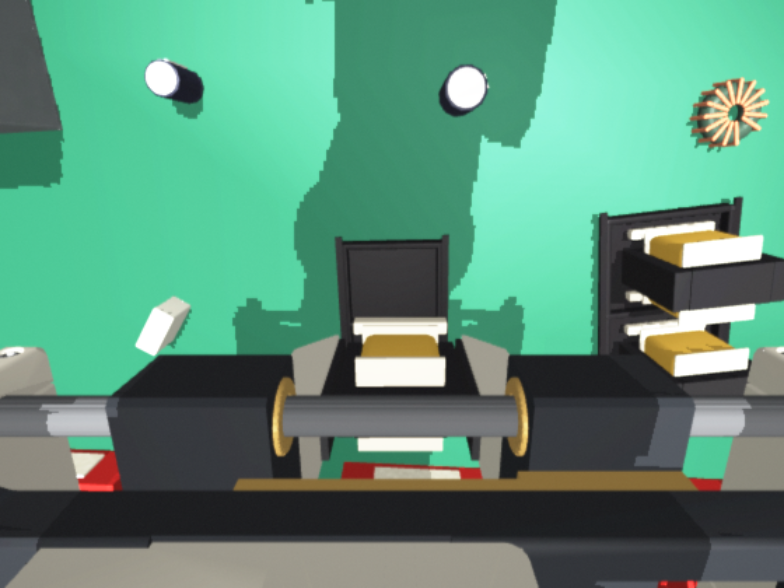

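```bash
cat >> h.py <<'E'
def near(l,r,rows):
    p=arm.get_image('wrist'); s=arm.observe(); M=R.from_rotvec(s['ee_rot']).as_matrix()
    for px in [l,r]+[((l[0]+r[0])/2,v) for v in rows]:
        w=ray(p,[px[0]/784,px[1]/588],.012); print((100*M.T@(w-s['position'])).round(2))
E
python3 -c "
from h import *
near((339,238),(446,236),(240,246))"
```

```text
[ 2.9  -3.61 10.79]
[ 3.01  2.79 10.79]
[ 2.77 -0.41 10.79]
[ 2.41 -0.41 10.79]
```

Request:
carry_out --claw '[3.6,3.6,3.6,3.6,3.6,3.6,3.6,3.6,3.6,3.6,3.6]' --delta_pos '[[0.05,-0.35,1],[0,0,2],[0,0,2],[0,0,1.5],[0,0,1.5],[0,0,1],[0,0,0.5],[0,0,0.3],[0,0,0.1],[0,0,0],[0,0,0]]' --angular '[[0,0,-0.015],[0,0,0],[0,0,0],[0,0,0],[0,0,0],[0,0,0],[0,0,0],[0,0,0],[0,0,0],[0,0,0],[0,0,0]]'

```text
clock: 20.1
position: [0.642, -0.0739, 0.0203]
ee_rot: [-0.11, 3.139, -0.0]
force: [0.8, -0.4, -1.4]
width: 0.452
gripper_force: 15.0
```

Request:
carry_out --claw '[3.6,3.6,3.6,3.6]' --delta_pos '[[0,0,0.1],[0,0,0.05],[0,0,0],[0,0,0]]' --angular '[[0,0,0],[0,0,0],[0,0,0],[0,0,0]]'

```text
clock: 20.5
position: [0.6416, -0.0739, 0.0182]
ee_rot: [-0.11, 3.14, 0.0]
force: [0.0, -0.1, -1.9]
width: 0.458
gripper_force: 15.0
```

Request:
carry_out --claw '[3.6,3.6,3.6,3.6]' --delta_pos '[[0,0,0.1],[0,0,0.05],[0,0,0],[0,0,0]]' --angular '[[0,0,0],[0,0,0],[0,0,0],[0,0,0]]'

```text
clock: 20.9
position: [0.6417, -0.0739, 0.0169]
ee_rot: [-0.11, 3.139, 0.0]
force: [-1.3, 0.2, 1.6]
width: 0.457
gripper_force: 15.0
```

Request:
carry_out --claw '[7,7,7,7,7,7,7,7,7,7,7,7,7,7,7,7,7]' --delta_pos '[[0,0,0],[0,0,0],[0,0,0],[0,0,0],[0,0,-1],[0,0,-2],[0,0,-4],[0,0,-4],[0,0,-4],[2.4,2.4,-0.4],[2.4,2.4,-0.4],[2.4,2.4,-0.4],[2.5,2.4,-0.4],[2.5,2.4,-0.4],[0,0,0],[0,0,0],[0,0,0]]' --angular '[[0,0,0],[0,0,0],[0,0,0],[0,0,0],[0,0,0],[0,0,0],[0,0,0],[0,0,0],[0,0,0.07],[0,0,0],[0,0,0],[0,0,0],[0,0,0],[0,0,0],[0,0,0],[0,0,0],[0,0,0]]'

```text
clock: 22.6
position: [0.5204, 0.0452, 0.1872]
ee_rot: [0.001, 3.14, -0.0]
force: [0.4, 1.4, -0.3]
width: 0.761
gripper_force: 0.0
```

```bash
python3 - <<'E'
from h import *
p=arm.get_image('wrist'); print(p['T'][:3,3].round(3)); f=bar(p,'transformer_small',.038,[.442,.046]); save(p,'w7.png')
print([ray(p,d['centre'],.002).round(4) for d in arm.place_of('transformer_small',p)])
E
```

```text
[0.443 0.045 0.345]
transformer_small all conf 0.75 centre mm [442.1  45.5] size [25.3 31.2] long axis yaw 1.874
[array([0.4393, 0.0458, 0.002 ])]
```

View pics/w7.png

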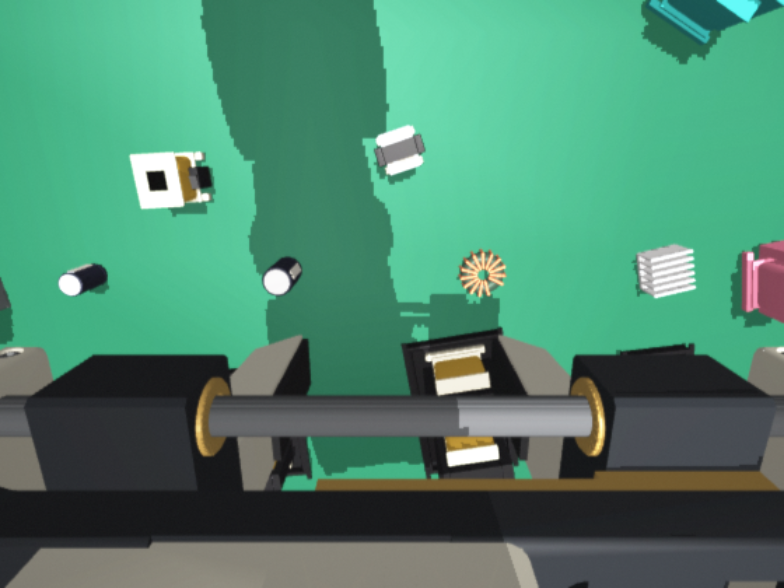

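Request:
carry_out --claw '[7,7,7,7,7,7,7,7,7,7,7]' --delta_pos '[[0,0,0],[0,0,0],[0,0,0],[1.9,0.6,2.5],[1.9,0.6,2.5],[1.9,0.6,2.5],[1.8,0.6,2.5],[0,0,1],[0,0,0],[0,0,0],[0,0,0]]' --angular '[[0,0,-0.1],[0,0,-0.1],[0,0,-0.104],[0,0,0],[0,0,0],[0,0,0],[0,0,0],[0,0,0],[0,0,0],[0,0,0],[0,0,0]]'

```text
clock: 23.85
position: [0.4426, 0.0465, 0.0776]
ee_rot: [-0.475, 3.103, 0.0]
force: [0.1, 0.4, -0.9]
width: 0.765
gripper_force: 0.0
```

```bash
python3 - <<'E'
from h import *
plan([.442,.0455,.014],1.874)
E
```

```text
pos [0.4426 0.0465 0.0776] toolY yaw 1.874 turn z 0.0 q7 1.68 tilt [0.002 0.   ]
shift after turn cm [ 0.1  -0.08  6.36]
```

Request:
carry_out --claw '[7,7,7,7,7,7,7,2.6,2.6,2.6,2.6,2.6,2.6,2.6,2.6,2.6,2.6]' --delta_pos '[[0.1,-0.1,1.5],[0,0,1.5],[0,0,1.5],[0,0,1],[0,0,0.6],[0,0,0.3],[0,0,0],[0,0,0],[0,0,0],[0,0,0],[0,0,0],[0,0,0],[0,0,0],[0,0,0],[0,0,0],[0,0,0],[0,0,0]]' --angular '[[0,0,0],[0,0,0],[0,0,0],[0,0,0],[0,0,0],[0,0,0],[0,0,0],[0,0,0],[0,0,0],[0,0,0],[0,0,0],[0,0,0],[0,0,0],[0,0,0],[0,0,0],[0,0,0],[0,0,0]]' --force 10

```text
clock: 25.55
position: [0.4402, 0.0453, 0.0128]
ee_rot: [-0.476, 3.105, 0.0]
force: [-1.0, -0.3, 3.5]
width: 0.349
gripper_force: 10.0
```

Request:
carry_out --claw '[2.6,2.6,2.6,2.6,2.6,2.6,2.6,2.6,2.6,2.6,2.6,2.6,2.6,2.6,2.6,2.6,2.6,2.6,2.6]' --delta_pos '[[0,0,-1],[0,0,-2],[0,0,-3],[0,0,-4],[0,0,-3],[0,0,0],[-2,1.9,0],[-2,1.9,0],[-2,1.9,0],[-2,1.9,0],[-2,1.9,0],[-2,1.9,0],[-2,1.9,0],[-2,1.9,0],[-2,1.9,0],[-2,1.9,1],[-0.3,0.2,1.5],[0,0,0],[0,0,0]]' --angular '[[0,0,0],[0,0,0],[0,0,0],[0,0,0],[0,0,0.09],[0,0,0.1],[0,0,0],[0,0,0],[0,0,0],[0,0,0],[0,0,0],[0,0,0],[0,0,0],[0,0,0],[0,0,0],[0,0,0],[0,0,0],[0,0,0],[0,0,0]]'

```text
clock: 27.45
position: [0.6191, 0.2577, 0.1174]
ee_rot: [0.178, -3.135, 0.002]
force: [-0.6, -0.8, -0.1]
width: 0.346
gripper_force: 10.0
```

```bash
python3 - <<'E'
from h import *
plan([.6205,.259,.017],1.684)
p=arm.get_image('wrist'); save(p,'w8.png')
E
```

```text
pos [0.6191 0.2577 0.1174] toolY yaw 1.684 turn z 0.0 q7 1.25 tilt [-0.002 -0.001]
shift after turn cm [-0.17  0.13 10.04]
```

View pics/w8.png

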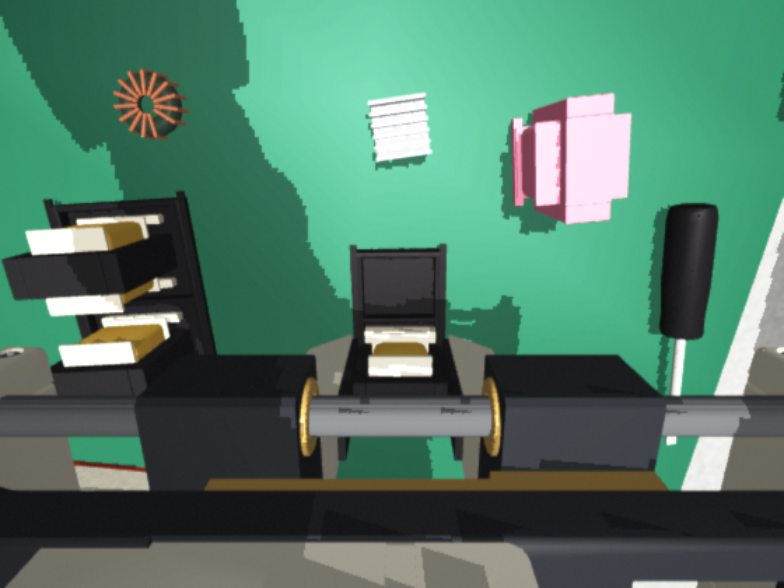

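```bash
python3 -c "
from h import *
near((351,247),(445,246),(249,255))"
```

```text
[ 2.37 -2.91 10.65]
[ 2.43  2.71 10.65]
[ 2.25 -0.1  10.65]
[ 1.88 -0.1  10.65]
```

Request:
carry_out --claw '[2.6,2.6,2.6,2.6,2.6,2.6,2.6,2.6,2.6,2.6,2.6]' --delta_pos '[[-0.1,0,1],[0,0,2],[0,0,2],[0,0,1.5],[0,0,1.5],[0,0,1],[0,0,0.5],[0,0,0.3],[0,0,0.1],[0,0,0],[0,0,0]]' --angular '[[0,0,0],[0,0,0],[0,0,0],[0,0,0],[0,0,0],[0,0,0],[0,0,0],[0,0,0],[0,0,0],[0,0,0],[0,0,0]]'

```text
clock: 28.65
position: [0.6214, 0.2594, 0.0193]
ee_rot: [-0.179, 3.136, 0.001]
force: [0.4, 0.5, -0.8]
width: 0.347
gripper_force: 10.0
```

Request:
carry_out --claw '[2.6,2.6,2.6,2.6]' --delta_pos '[[0,0,0.1],[0,0,0.1],[0,0,0],[0,0,0]]' --angular '[[0,0,0],[0,0,0],[0,0,0],[0,0,0]]'

```text
clock: 29.05
position: [0.621, 0.2592, 0.0167]
ee_rot: [-0.179, 3.136, -0.0]
force: [0.2, -0.7, -0.5]
width: 0.346
gripper_force: 10.0
```

Request:
carry_out --claw '[2.6,2.6,2.6,2.6]' --delta_pos '[[0,0,0.1],[0,0,0.05],[0,0,0],[0,0,0]]' --angular '[[0,0,0],[0,0,0],[0,0,0],[0,0,0]]'

```text
clock: 29.45
position: [0.6211, 0.2593, 0.0159]
ee_rot: [-0.179, 3.136, 0.0]
force: [-2.0, -1.8, 6.4]
width: 0.347
gripper_force: 10.0
```

Request:
carry_out --claw '[6,6,6,6,6,6,6,7.5,7.5]' --delta_pos '[[0,0,0],[0,0,0],[0,0,0],[0,0,0],[0,0,-1],[0,0,-2],[0,0,-4],[0,0,-4],[0,0,-4]]' --angular '[[0,0,0],[0,0,0],[0,0,0],[0,0,0],[0,0,0],[0,0,0],[0,0,0],[0,0,0],[0,0,0.113]]'

```text
clock: 30.35
position: [0.6209, 0.259, 0.1676]
ee_rot: [-0.001, 3.141, 0.001]
force: [0.9, 0.3, 0.4]
width: 0.777
gripper_force: 0.0
```

Request:
carry_out --claw '[7.5,7.5,7.5,7.5,7.5,7.5,7.5,7.5,7.5,7.5,7.5,7.5,7.5,7.5,7.5]' --delta_pos '[[0.6,-2.9,-0.2],[0.6,-2.9,-0.2],[0.6,-2.9,-0.2],[0.6,-2.9,-0.2],[0.6,-2.9,-0.2],[0.7,-2.9,-0.2],[0.7,-2.9,-0.2],[0.7,-2.9,-0.2],[0.7,-2.9,-0.2],[0.6,-2.9,-0.2],[0.6,-2.9,0],[0.6,-2.9,0],[0.6,-2.8,0],[0,0,0],[0,0,0]]' --angular '[[0,0,0],[0,0,0],[0,0,0],[0,0,0],[0,0,0],[0,0,0],[0,0,0],[0,0,0],[0,0,0],[0,0,0],[0,0,0],[0,0,0],[0,0,0],[0,0,0],[0,0,0]]'

```text
clock: 31.85
position: [0.5394, -0.1173, 0.1859]
ee_rot: [0.001, 3.141, 0.0]
force: [-0.5, 0.1, -0.2]
width: 0.819
gripper_force: 0.0
```

```bash
python3 - <<'E'
from h import *
p=arm.get_image('wrist'); print(p['T'][:3,3].round(3)); f=bar(p,'transformer_broken',.030,[.46,-.116]); save(p,'w9.png')
print([ray(p,d['centre'],.002).round(4) for d in arm.place_of('transformer_broken',p)])
plan([.46,-.116,.008],1.6)
E
```

```text
[ 0.462 -0.117  0.344]
transformer_broken all conf 0.87 centre mm [ 461.1 -113.4] size [35.3 41.7] long axis yaw 1.613
[array([ 0.4606, -0.1147,  0.002 ])]
pos [ 0.5398 -0.1155  0.1855] toolY yaw 1.574 turn z -0.026 q7 1.76 tilt [0.    0.001]
shift after turn cm [ 7.99  0.17 17.75]
```

View pics/w9.png

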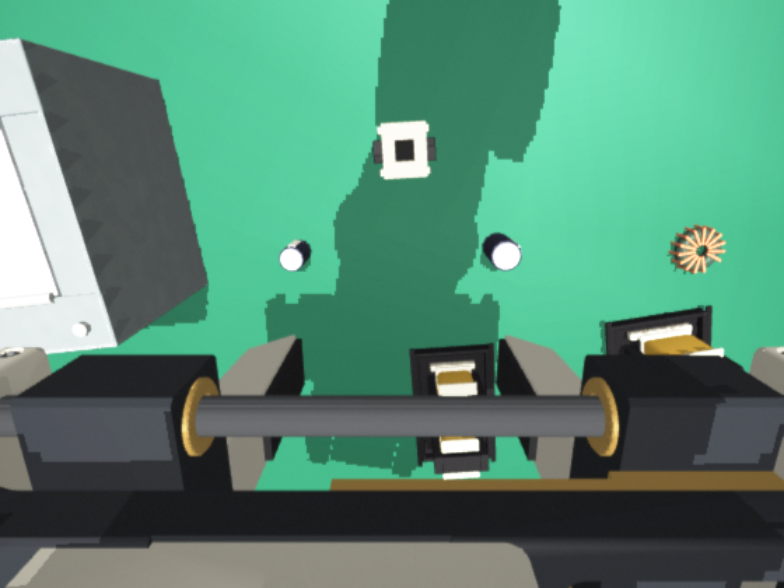

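Request:
carry_out --claw '[8,8,8,8,8,8,8,8,8]' --delta_pos '[[0,0,0],[2,0.2,2.5],[2,0.2,2.5],[2,0.1,2.5],[1.9,0.1,2.5],[0,0,1],[0,0,0],[0,0,0],[0,0,0]]' --angular '[[0,0,-0.046],[0,0,0],[0,0,0],[0,0,0],[0,0,0],[0,0,0],[0,0,0],[0,0,0],[0,0,0]]'

```text
clock: 32.9
position: [0.462, -0.1144, 0.0762]
ee_rot: [-0.075, 3.138, -0.0]
force: [0.8, 0.3, 0.6]
width: 0.876
gripper_force: 0.0
```

```bash
python3 - <<'E'
from h import *
plan([.4605,-.1135,.008],1.62)
E
```

```text
pos [ 0.462  -0.1144  0.0762] toolY yaw 1.619 turn z -0.001 q7 1.84 tilt [ 0.002 -0.   ]
shift after turn cm [0.16 0.1  6.82]
```

Request:
carry_out --claw '[8,8,8,8,8,8,8,3.6,3.6,3.6,3.6,3.6,3.6,3.6,3.6,3.6,3.6]' --delta_pos '[[0.1,0.1,1.5],[0,0,1.5],[0,0,1.5],[0,0,1.3],[0,0,0.6],[0,0,0.3],[0,0,0],[0,0,0],[0,0,0],[0,0,0],[0,0,0],[0,0,0],[0,0,0],[0,0,0],[0,0,0],[0,0,0],[0,0,0]]' --angular '[[0,0,0],[0,0,0],[0,0,0],[0,0,0],[0,0,0],[0,0,0],[0,0,0],[0,0,0],[0,0,0],[0,0,0],[0,0,0],[0,0,0],[0,0,0],[0,0,0],[0,0,0],[0,0,0],[0,0,0]]' --force 20

```text
clock: 34.6
position: [0.4592, -0.1137, 0.0083]
ee_rot: [-0.074, 3.141, 0.0]
force: [-0.4, -0.4, 4.0]
width: 0.457
gripper_force: 20.0
```

Request:
carry_out --claw '[3.6,3.6,3.6,3.6,3.6,3.6,3.6,3.6,3.6,3.6,3.6,3.6,3.6,3.6,3.6,3.6,3.6,3.6,3.6]' --delta_pos '[[0,0,-1],[0,0,-2],[0,0,-3],[0,0,-3],[0,0,-3],[0,0,-3],[0,0,-3],[0,0,-3],[0,0,-3],[-0.8,-2.8,-1],[-1,-2.8,-1],[-1,-2.8,0],[-1,-2.8,0],[-1,-2.8,0],[-1,-2.7,0],[-1,-2.7,0],[-1,-2.7,0],[-1,-2.6,0],[0,0,0]]' --angular '[[0,0,0],[0,0,0],[0,0,0],[0,0,0],[0,0,0],[0,0,0],[0,0,0],[0,0,0],[0,0,0],[0,0,0],[0,0,0],[0,0,0],[0,0,0],[0,0,0],[0,0,0],[0,0,0],[0,0,0],[0,0,0],[0,0,0]]'

```text
clock: 36.5
position: [0.5581, -0.3598, 0.2679]
ee_rot: [0.068, -3.14, 0.003]
force: [0.2, -0.8, -1.5]
width: 0.456
gripper_force: 20.0
```

```bash
python3 - <<'E'
from h import *
p=arm.get_image('wrist'); save(p,'w10.png')
t=arm.get_image('top')
for q in (p,t):
  for l in('reject_box','flap'):
    for d in arm.trace(l,q)[:2]:
        c=max(cv2.findContours(d['region'].astype(np.uint8),0,2)[0],key=cv2.contourArea)[:,0,:]
        W=np.array([ray(q,[(u+.5)/560,(v+.5)/420],.121)[:2] for u,v in c],np.float32)*1000
        r=cv2.minAreaRect(W); print(l,round(d['conf'],2),np.array(d['centre'])*[784,588],np.round(r[0],1),np.round(r[1],1),round(np.deg2rad(r[2]),3))
E
```

```text
flap 0.57 [389.4912 182.574 ] [ 500.6 -366.2] [ 89.  134.2] 0.109
reject_box 0.58 [538.6864 269.4804] [ 506.5 -286.2] [ 94.6 185.7] 0.969
flap 0.94 [557.5024 265.5996] [ 513.4 -331.1] [52.5 71.4] 0.172
```

View pics/w10.png

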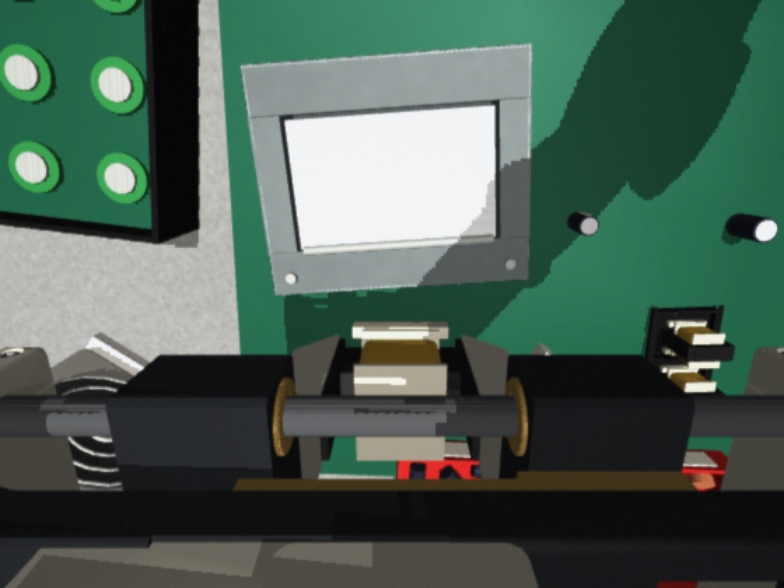

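```bash
python3 - <<'E'
from h import *
p=arm.get_image('wrist')
for z in(.120,.122):
  for pts in ([(282,117),(497,104),(496,240),(302,252)],[(242,66),(531,45),(528,278),(277,294)]):
    W=np.array([ray(p,[u/784,v/588],z)[:2]*1000 for u,v in pts]); w=W[1]-W[0]; w2=W[2]-W[3]
    print(W.round(1).tolist(),W.mean(0).round(1),[np.linalg.norm(W[i]-W[i-1]).round(1) for i in range(4)],np.arctan2(w[1],w[0]).round(3),np.arctan2(w2[1],w2[0]).round(3))
plan([.498,-.366,.2],1.57+.105)
E
```

```text
[[463.2, -434.7], [448.8, -298.1], [536.0, -289.1], [550.9, -423.2]] [ 499.7 -361.3] [np.float64(88.5), np.float64(137.4), np.float64(87.6), np.float64(134.8)] 1.675 1.681
[[434.6, -458.7], [414.3, -280.9], [562.1, -263.5], [582.5, -441.4]] [ 498.4 -361.1] [np.float64(148.9), np.float64(179.0), np.float64(148.9), np.float64(179.1)] 1.685 1.685
[[463.3, -434.2], [449.1, -298.5], [535.7, -289.6], [550.5, -422.7]] [ 499.6 -361.2] [np.float64(87.9), np.float64(136.5), np.float64(87.1), np.float64(134.0)] 1.675 1.681
[[434.9, -458.1], [414.7, -281.4], [561.6, -264.1], [581.8, -440.9]] [ 498.2 -361.1] [np.float64(147.9), np.float64(177.8), np.float64(147.9), np.float64(177.9)] 1.685 1.685
pos [ 0.5587 -0.3551  0.2686] toolY yaw 1.619 turn z -0.056 q7 2.22 tilt [0. 0.]
shift after turn cm [ 6.16 -0.45  6.86]
```

Request:
carry_out --claw '[3.6,3.6,3.6,3.6,3.6,3.6,3.6]' --delta_pos '[[0,0,0],[2,-0.1,2],[2,0,2],[2,0,2],[0,0,0],[0,0,0],[0,0,0]]' --angular '[[0,0,-0.065],[0,0,0],[0,0,0],[0,0,0],[0,0,0],[0,0,0],[0,0,0]]'

```text
clock: 37.55
position: [0.5007, -0.3636, 0.2093]
ee_rot: [-0.178, 3.135, -0.001]
force: [1.1, 0.0, -1.1]
width: 0.454
gripper_force: 20.0
```

```bash
python3 - <<'E'
from h import *
plan([.498,-.361,.07],1.684)
E
```

```text
pos [ 0.5007 -0.3636  0.2093] toolY yaw 1.684 turn z 0.0 q7 2.35 tilt [ 0.002 -0.001]
shift after turn cm [ 0.26  0.3  13.93]
```

Down to the flap and through.

Request:
carry_out --claw '[3.6,3.6,3.6,3.6,3.6,3.6,3.6,3.6,3.6,3.6,3.6,3.6,3.6,3.6,3.6,3.6]' --delta_pos '[[0.2,0.3,1],[0,0,2],[0,0,2],[0,0,2],[0,0,1],[0,0,0.7],[0,0,0.7],[0,0,0.7],[0,0,0.7],[0,0,0.7],[0,0,0.7],[0,0,0.7],[0,0,0.7],[0,0,0.3],[0,0,0],[0,0,0]]' --angular '[[0,0,0],[0,0,0],[0,0,0],[0,0,0],[0,0,0],[0,0,0],[0,0,0],[0,0,0],[0,0,0],[0,0,0],[0,0,0],[0,0,0],[0,0,0],[0,0,0],[0,0,0],[0,0,0]]'

```text
clock: 39.15
position: [0.4961, -0.3609, 0.0688]
ee_rot: [0.176, -3.135, -0.001]
force: [-2.7, -0.3, -1.7]
width: 0.453
gripper_force: 20.0
```

Request:
carry_out --claw '[7,7,7,7,7,7,7,7,7,7,7,7,7,7]' --delta_pos '[[0,0,0],[0,0,0],[0,0,0],[0,0,0],[0,0,0],[0,0,0],[0,0,0],[0,0,0],[0,0,0],[0,0,0],[0,0,0],[0,0,0],[0,0,0],[0,0,0]]' --angular '[[0,0,0],[0,0,0],[0,0,0],[0,0,0],[0,0,0],[0,0,0],[0,0,0],[0,0,0],[0,0,0],[0,0,0],[0,0,0],[0,0,0],[0,0,0],[0,0,0]]'

```text
clock: 40.55
position: [0.4969, -0.3612, 0.0692]
ee_rot: [-0.176, 3.137, -0.0]
force: [-1.3, -0.2, 1.1]
width: 0.762
gripper_force: 1.2
```

```bash
python3 - <<'E'
from h import *
p=arm.get_image('wrist'); save(p,'w11.png'); print(arm.observe()['force'])
E
```

```text
[-1.27280448  0.98728639  2.63688728]
```

View pics/w11.png

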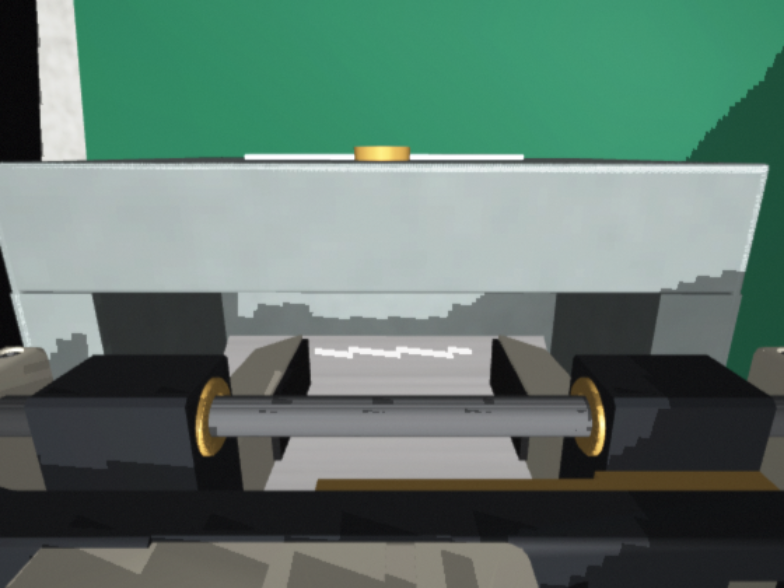

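Request:
carry_out --claw '[7,7,7,7,7,7,7,7,7,7,7,7,7,7,7,7,7]' --delta_pos '[[0,0,-1],[0,0,-1],[0,0,-1],[0,0,-1],[0,0,-1],[0,0,-1],[0,0,-2],[0,0,-3],[0,0,-3],[0,0,-3],[-2,0,-3],[-2,0,0],[-2,0,0],[0,0,0],[0,0,0],[0,0,0],[0,0,0]]' --angular '[[0,0,0],[0,0,0],[0,0,0],[0,0,0],[0,0,0],[0,0,0],[0,0,0],[0,0,0],[0,0,0],[0,0,0],[0,0,0],[0,0,0],[0,0,0],[0,0,0],[0,0,0],[0,0,0],[0,0,0]]'

```text
clock: 42.3
position: [0.5557, -0.3549, 0.2695]
ee_rot: [0.174, -3.137, 0.0]
force: [-0.1, -0.2, 0.6]
width: 0.761
gripper_force: 0.0
```

```bash
python3 - <<'E'
from h import *
p=arm.get_image('wrist'); s=arm.get_image('side')
for q,n in((p,'w'),(s,'s')):
  for d in arm.trace('flap',q)[:1]:
    c=max(cv2.findContours(d['region'].astype(np.uint8),0,2)[0],key=cv2.contourArea)[:,0,:]
    W=np.array([ray(q,[(u+.5)/560,(v+.5)/420],.121)[:2] for u,v in c],np.float32)*1000
    r=cv2.minAreaRect(W); print(n,'flap',round(d['conf'],2),np.round(r[0],1),np.round(r[1],1),round(np.deg2rad(r[2]),3), q['frame'][d['region']].mean(0).round())
  print(n,'broken',[(round(d['conf'],2),ray(q,d['centre'],.002).round(3)) for d in arm.look_for('transformer_broken',q)])
print(arm.observe()['force'])
a=cv2.imread('pics/side1.png'); b=s['frame'][:,:,::-1]; b=cv2.resize(b,(a.shape[1],a.shape[0])); 
print('box top diff', cv2.absdiff(a,b)[430:510,460:530].mean())
E
```

```text
w flap 0.93 [ 500.7 -365.9] [ 88.6 135.3] 0.111 [236. 238. 239.]
w broken [(0.45, array([ 0.445, -0.368,  0.002]))]
s flap 0.81 [ 499.5 -367.9] [ 90.4 136.1] 0.104 [249. 249. 248.]
s broken []
[-0.59381092  0.38659218 -0.96048974]
box top diff 3.950833333333333
```

Request:
carry_out --claw '[7,7,7,7,7,7,7,7,7,7,7,7,7,7,7,7,7,7]' --delta_pos '[[-1.3,2.8,0],[-1.3,2.8,0],[-1.3,2.8,0],[-1.3,2.8,0],[-1.3,2.8,0],[-1.3,2.8,0],[-1.3,2.8,0],[-1.3,2.8,0],[-1.3,2.8,0],[-1.3,2.8,0],[-1.3,2.8,0],[-1.3,2.8,0],[-1.3,2.8,0],[-1.3,2.8,0],[-1.3,2.8,0],[0,0,0],[0,0,0],[0,0,0]]' --angular '[[0,0,0],[0,0,0],[0,0,0],[0,0,0],[0,0,0],[0,0,0],[0,0,0],[0,0,0],[0,0,0],[0,0,0],[0,0,0],[0,0,0],[0,0,0],[0,0,0],[0,0,0],[0,0,0],[0,0,0],[0,0,0]]'

```text
clock: 44.4
position: [0.7032, 0.0832, 0.2693]
ee_rot: [0.174, -3.137, 0.002]
force: [-0.2, 0.3, 0.3]
width: 0.765
gripper_force: 0.0
```

```bash
python3 - <<'E'
from h import *
p=arm.get_image('wrist'); print(p['T'][:3,3].round(3)); t=arm.get_image('top')
for l,h in(('transformer_large',.065),('transformer_medium',.052),('transformer_small',.041)):
  for q,n in((p,'w'),(t,'t')):
    print(l,n,'place',[(round(d['conf'],2),ray(q,d['centre'],.005).round(3)[:2].tolist()) for d in arm.place_of(l,q)])
  for d in arm.trace(l,p):
    c=max(cv2.findContours(d['region'].astype(np.uint8),0,2)[0],key=cv2.contourArea)[:,0,:]
    W=np.array([ray(p,[(u+.5)/560,(v+.5)/420],h)[:2] for u,v in c],np.float32)*1000
    r=cv2.minAreaRect(W); print('  top rect',np.round(r[0]),np.round(r[1]),round(np.deg2rad(r[2]),2))
print('broken',[(round(d['conf'],2),ray(t,d['centre'],.005).round(3)[:2].tolist()) for d in arm.place_of('transformer_broken',t)])
d=arm.trace('flap',t)[0]; print('flap px',t['frame'][cv2.erode(d['region'].astype(np.uint8),np.ones((5,5)))>0].min(),d['region'].sum(),(np.array(d['centre'])*[560,420]).round())
print(arm.observe()['clock'])
E
```

```text
[0.626 0.075 0.427]
transformer_large w place [(0.94, [0.538, 0.336]), (0.63, [0.618, 0.095])]
transformer_large t place [(0.63, [0.53, 0.338])]
  top rect [619.  94.] [43. 56.] 0.18
  top rect [542. 315.] [56. 71.] 0.23
transformer_medium w place [(0.91, [0.643, -0.077])]
transformer_medium t place [(0.71, [0.625, 0.258]), (0.69, [0.649, -0.064])]
  top rect [643. -66.] [33. 55.] 0.05
transformer_small w place [(0.68, [0.62, 0.261])]
transformer_small t place []
  top rect [623. 254.] [24. 42.] 0.11
broken []
flap px 167 1728 [412. 197.]
45.05
```

```bash
python3 -c "
from cell import arm; print(arm.sign_off())"
```

```text
the job is handed in; nothing more can be done
None
```

I put the large, medium and small sound transformers upright in their trays, pushed the broken one through the flap into the reject box, where the flap shut again, and handed the job in at about 45 s; final network checks (no picture viewed after the drop) matched all three pockets and a shut, clear flap.

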